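# Pack the scale's check weights back into their case

## Robot

A 6-joint arm with a two-finger parallel gripper is mounted at the origin on the work surface. World frame = base frame: x ahead of the robot, y to its left, z up, the work surface at z = 0. Lengths are in m, angles in rad, forces in N, time in s.
With the tool pointing down it reaches from about 0.3 to 0.775 m from the base axis. Payload 14.6 kg.
Tool frame: the origin (TCP) lies on the front face of the gripper's body, between the roots of the fingers; the fingertips stand 97 mm ahead of it and the grasp point (between the pads) lies 78 mm ahead of it; z points along the fingers, x is the direction in which the jaws open and shut, and the axes are right-handed (so a half turn about z gives the same grasp; the last joint's range is limited). The gripper opens to 94 mm and grips with 3 to 60 N. Pads are 16 mm wide; open, the fingers measure 119 mm over their backs; the gripper's body (75 mm by 177 mm) begins 78 mm behind the grasp point.
Start: joints at [1.138, 0.3, 1.521, -0, 1.321, -0.067], TCP at [0.197, 0.514, 0.303] pointing down, gripper open.
Joint ranges: [-3.03, 3.03], [-0.79, 2.21], [0.23, 2.52], [-1.04, 4.18], [0, 3.07], [-2.55, 2.55]. Speed limits (rad/s): [2.22, 2.22, 2.57, 3.14, 3.14, 3.14].

## Interface

Orientations are given as [roll, pitch, yaw] about the fixed x, y, z axes, in that order (R = Rz(yaw) Ry(pitch) Rx(roll)).
In Python, from station import sensors, camera, ctrl gives the robot as it stands.
- The arm moves only by the tool move_arm, never from a script. Its argument "rows" is text: rows parted by semicolons, each of 6 numbers parted by spaces: the shift along the tool's x, y, z in mm, then the turn, a rotation vector about the tool's x, y, z in rad. In form: x y z wx wy wz; .... A call has 1 to 20 rows; each row shifts and turns the pose as measured when the row begins, along the tool's axes as they then stand; what a row does not reach is not made up. A row lasts 1/8 s, in which the tool goes at most 62.5 mm and 10.7 degrees, less where a joint would pass 70% of its speed; a pose out of reach is approached as far as the arm can. A call with a gripper value outside its range is refused whole. "grip" is the opening, from -1 (shut) to 1 (fully open), set as the call begins (left out, the last holds). The fingers move at their own pace and stop on an object; "newtons" is the grip in N (left out, the last holds). Time passes only in rows, so rows that do not move let the fingers close. It gives the time, the measured TCP pose, the force and the opening at its end, in the units of the state.
- sensors.get_obs(): the state, without advancing time (a new reading comes with each control period).
- camera(name): name is "scene" or "top" or "wrist"; returns a dict with "color" (384x512x3 uint8, blue, green, red), "z_map" (384x512 float32, m along the optical axis (not along the pixel's ray), 0 where there is no reading), "mtx" (3x3 intrinsics, pixels), "position" and "attitude" of the camera in the world; the wrist camera has in their place "hand_eye" (4x4, takes a point from camera to tool coordinates, whose origin is the TCP and whose axes are the tool frame's). Camera axes: x right, y down, z forward; pixel columns grow to the right and rows downward; lengths in m; the calibration is good to about 2 mm. A picture is of the moment at which its call begins: read the wrist's pose just before it.
- ctrl.hand_in(): hands the job in, once; it reports no verdict.
The state is a dict: "time_s": time; "qpos": joint angles; "joint_vel": joint speeds; "tau": joint torques, N m; "ee_pos": TCP position; "eef_rot": TCP orientation; "force": force on the tool from outside, world axes, zero at the start; "moment": the same for the moment, N m; "grip_width": finger opening in m.
Only numpy, scipy, OpenCV 4.12 (cv2) and the standard library are available. Lean on these libraries where they do the work, as an engineer would, in place of code of your own. Each camera call takes 0.05 s, during which the arm holds its last target.

## Task

The scale has been checked: put the three brass weights and their lifting fork back into the wooden case on the bench, each brass weight standing upright on the felt of the well of its own size (largest weight in the largest well, smallest in the smallest) and the fork lying flat along its long cradle, prongs to either end. Set them down without dropping them, and leave the two steel weights, which belong to another set, standing where they are.

Things in the scene. Friction and masses are not known exactly. Their poses are not given: they have to be found in the camera images.
- brass_500: Brass (yellow) 500 g knob weight standing upright: a cylinder 38 mm in diameter and 45 mm tall, then a neck 6 mm tall and a round knob 20 mm in diameter and 13 mm tall; 64 mm tall in all. Origin: centre of its underside, z up along its axis. The largest of the three brass weights; belongs to the set.
- brass_200: Brass (yellow) 200 g knob weight standing upright: a cylinder 28 mm in diameter and 33 mm tall, then a neck 4 mm tall and a round knob 15 mm in diameter and 10 mm tall; 47 mm tall in all. Origin: centre of its underside, z up along its axis. The middle-sized of the three brass weights; belongs to the set.
- brass_50: Brass (yellow) 50 g knob weight standing upright: a cylinder 18 mm in diameter and 20 mm tall, then a neck 3 mm tall and a round knob 10 mm in diameter and 6 mm tall; 29 mm tall in all. Origin: centre of its underside, z up along its axis. The smallest of the three brass weights; belongs to the set.
- fork: Lifting fork, lying flat: black handle (x -75 to +25 mm; 14 mm wide in y, 12 mm tall), then thin steel shank and two-pronged steel head 24 mm wide, tips at x = +75 mm; 150 mm long in all. Origin: mid-length, at the handle's underside; z up. 60 g; balances at x = +12 mm, so gripping the handle at the origin is good.
- well_500: Fixed light-wood insert in the case, 69 mm square, 18 mm high, with a round well 54 mm across, 8 mm deep, red felt at its bottom: the largest of three, for the 500 g brass weight. Origin: centre of the insert's underside, z up; felt at z = +10 mm, top at +18 mm. It is set in a dark-wood case tray, 222 x 142 mm, whose walls stand 24 mm over the bench.
- well_200: Fixed light-wood insert in the case, 69 mm square, 18 mm high, with a round well 44 mm across, 8 mm deep, red felt at its bottom: the middle-sized of three, for the 200 g brass weight. Origin: centre of the insert's underside, z up; felt at z = +10 mm, top at +18 mm. The three inserts stand in a row 70 mm apart, in any order, along one long side of the case.
- well_50: Fixed light-wood insert in the case, 69 mm square, 18 mm high, with a round well 34 mm across, 8 mm deep, red felt at its bottom: the smallest of three, for the 50 g brass weight. Origin: centre of the insert's underside, z up; felt at z = +10 mm, top at +18 mm. The inserts' undersides are 4 mm over the bench.
- cradle: Fixed light-wood insert in the case, 208 (x) by 60 mm, parallel to the row of wells (centre lines 66 mm apart), for the fork. Origin: centre of its underside, z up. Flat red felt floor at z = +16 mm; beyond |x| = 59 mm side ribs 8 mm high leave a channel 40 mm wide, closed at |x| = 95 mm; no ribs between (finger room). Fork lies along x.
- steel_200: Steel (silver-grey) 200 g knob weight standing upright: a cylinder 28 mm in diameter and 33 mm tall, then a neck 4 mm tall and a round knob 15 mm in diameter and 10 mm tall; 47 mm tall in all. Origin: centre of its underside, z up along its axis. A look-alike from another set: stays where it is.
- steel_50: Steel (silver-grey) 50 g knob weight standing upright: a cylinder 18 mm in diameter and 20 mm tall, then a neck 3 mm tall and a round knob 10 mm in diameter and 6 mm tall; 29 mm tall in all. Origin: centre of its underside, z up along its axis. A look-alike from another set: stays where it is.

How it is judged:
At the end, for the whole second after the job is handed in: Brass weights upright (0.12 rad) on the felt of their own wells (12 mm sideways, 4 mm in height); fork on the cradle floor (4 mm), along it (0.25 rad), centred within 25 mm lengthwise, 16 mm sideways; steel weights upright within 20 mm of their starts; all at rest (horizontal distance between brass_500 and well_500 below 0.012 m and z of brass_500 in the frame of well_500 between 0.006 and 0.0135 m and angle between each of brass_500, brass_200, brass_50, steel_200, steel_50's own z axis and vertical below 0.12 rad and linear speed of each of brass_500, brass_200, brass_50, fork below 0.02 m/s and horizontal distance between brass_200 and well_200 below 0.012 m and z of brass_200 in the frame of well_200 between 0.006 and 0.0135 m and horizontal distance between brass_50 and well_50 below 0.012 m and z of brass_50 in the frame of well_50 between 0.006 and 0.0135 m and x of fork in the frame of cradle between -0.025 and 0.025 m and y of fork in the frame of cradle between -0.016 and 0.016 m and z of fork in the frame of cradle between 0.012 and 0.02 m and angle between the x axis of fork and the x axis of cradle, either way round below 0.25 rad and angle between fork's own z axis and vertical below 0.15 rad and distance of each of steel_200, steel_50 from where it was at the start of the episode below 0.02 m); the robot touches nothing.
It fails at once if a brass weight or the fork is dropped (falls freely by more than about 25 mm, faster than 0.7 m/s) ((linear speed of brass_500 above 0.7 m/s and contact force between the fingers and brass_500 below 0.05 N) or (linear speed of brass_200 above 0.7 m/s and contact force between the fingers and brass_200 below 0.05 N) or (linear speed of brass_50 above 0.7 m/s and contact force between the fingers and brass_50 below 0.05 N) or (linear speed of fork above 0.7 m/s and contact force between the fingers and fork below 0.05 N)).
It fails at once if a steel weight of the other set is moved by more than 20 mm or knocked over (distance of any of steel_200, steel_50 from where it was at the start of the episode above 0.02 m or angle between any of steel_200, steel_50's own z axis and vertical above 0.3 rad).
It also fails if it takes over 106 s, if anything falls off the work surface, if the arm or the gripper's body presses on something with over 40 N, if the wrist force passes 120 N, or if a joint passes its speed limit or range.

## Working session

There is one attempt and no reset: what is moved stays moved. The work goes in short steps, Python scripts to look and compute and a tool call to move; the robot and the scene stay as the last step left them, time stands still between calls to the robot, and variables do not carry over. Pictures are saved under pics/ and viewed, and the job is handed in when it is done.

Besides the shell and the picture viewer there is one more tool, called after "Request:" as name(argument=value, ...), one argument or row to a line, values as JSON. move_arm: Moves the arm, as the interface text tells. Its arguments: {"type":"object","properties":{"rows":{"type":"string"},"grip":{"type":"number"},"newtons":{"type":"number"}},"required":["rows"]}

```bash
ls; mkdir -p pics; python3 - <<'E'
from station import sensors,camera,ctrl
import cv2,numpy as np
print(sensors.get_obs())
for n in ["scene","top"]:
    c=camera(n); cv2.imwrite(f"pics/{n}0.png",c["color"]); np.savez(f"{n}0.npz",**{k:v for k,v in c.items()})
    print(n,c["mtx"],c["position"],c["attitude"])
E
```

```text
pics
{'time_s': 0.0, 'qpos': array([ 1.13840634e+00,  3.00485880e-01,  1.52158109e+00,  8.74731259e-06,
        1.32069895e+00, -6.65752268e-02]), 'joint_vel': array([ 7.31357446e-05,  4.01723665e-04,  1.43892954e-04,  1.96437011e-03,
        6.79418767e-04, -1.32398763e-03]), 'tau': array([ 1.17999069e-03, -5.31815350e+01, -3.52740490e+01,  7.09154131e-02,
        2.45069020e-02, -8.27157896e-05]), 'ee_pos': array([0.1966666 , 0.51347648, 0.30207815]), 'eef_rot': array([-3.14150615e+00,  1.17010116e-03,  1.20497945e+00]), 'force': array([-0.56673479,  0.37032772,  1.09789038]), 'moment': array([-0.00699738,  0.0224975 ,  0.00406342]), 'grip_width': 0.09404949527188738}
scene [[402.51803882   0.         261.86710502]
 [  0.         402.51803882 192.68229933]
 [  0.           0.           1.        ]] [ 0.81510102 -0.51474643  0.81160299] [-2.50249515 -0.01000548  0.50422184]
top [[488.55830145   0.         253.62749908]
 [  0.         488.55830145 191.15598078]
 [  0.           0.           1.        ]] [ 0.38880483 -0.02337576  1.33450438] [-3.0314279   0.01863823 -1.58933916]
```

View pics/scene0.png

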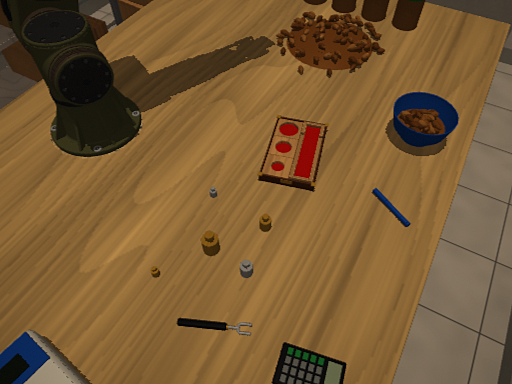

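View pics/top0.png

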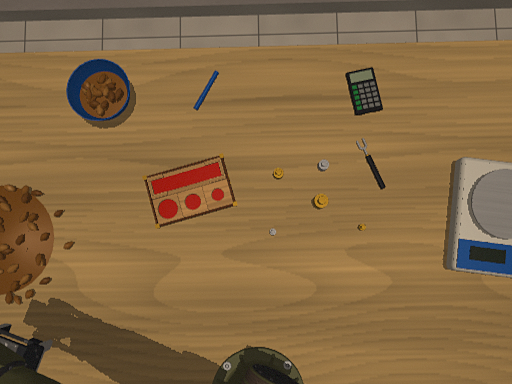

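The views show the following, in top-view pixels:
- Brass: 500 at (321,201), 200 at (278,173), 50 at (362,227).
- Steel: 200 at (323,165), 50 at (272,231).
- Fork: about (370,163), prongs up-left.
- Case: centred at (190,192). The 500, 200 and 50 wells are at (168,209), (193,202) and (217,194). The cradle is on the far side.

Next I'll measure positions.

```bash
cat > h.py <<'E'
import numpy as np,cv2
from scipy.spatial.transform import Rotation as R
def rot(a): return R.from_euler('xyz',a).as_matrix()
def ray(c,uv,z):
    M=rot(c['attitude']);d=M@np.linalg.inv(c['mtx'])@np.array([uv[0],uv[1],1.])
    p=c['position'];return p+d*(z-p[2])/d[2]
def blobs(mask,amin=8):
    n,l,s,ce=cv2.connectedComponentsWithStats(mask.astype(np.uint8));return [(ce[i],s[i][4],s[i][:4],l==i) for i in range(1,n) if s[i][4]>=amin]
def masks(img):
    h=cv2.cvtColor(img,cv2.COLOR_BGR2HSV).astype(int);H,S,V=h[...,0],h[...,1],h[...,2]
    return dict(brass=(H>15)&(H<32)&(S>170)&(V>90),red=((H<6)|(H>174))&(S>180)&(V>80),steel=(S<50)&(V>90),black=(V<45))
E
python3 - <<'E'
from h import *
for n in ["top","scene"]:
    c=dict(np.load(n+"0.npz")); m=masks(c['color'])
    for k in m:
        print(n,k)
        for ce,a,b,l in blobs(m[k],5 if k!='black' else 60):
            z=c['z_map'][l];z=z[z>0]
            if a<4000: print(ce.round(1),a,b, ray(c,ce,0.024 if k=='red' else .02).round(4), 'zmap',np.median(z).round(4) if len(z) else None)
# depth check
c=dict(np.load("top0.npz"))
K=np.linalg.inv(c['mtx']);M=rot(c['attitude'])
for uv in [(300,250),(200,280),(400,120),(321,201),(278,173)]:
    p=c['position']+M@(K@[uv[0],uv[1],1])*c['z_map'][uv[1],uv[0]];print(uv,p)
E
```

```text
top brass
[92.4 84. ] 5 [91 83  3  3] [0.8449 0.4431 0.02  ] zmap 1.3316
[106.   89.5] 8 [104  87   4   6] [0.8282 0.4046 0.02  ] zmap 1.3185
[84.6 90.8] 8 [83 89  5  4] [0.8261 0.4645 0.02  ] zmap 1.3189
[ 99.9 108.1] 10 [ 98 105   5   6] [0.7754 0.4209 0.02  ] zmap 1.3146
[221.  155.2] 20 [219 153   5   5] [0.6352 0.0856 0.02  ] zmap 1.3289
[278.1 172.5] 77 [273 168  11  10] [ 0.5842 -0.069   0.02  ] zmap 1.3127
[144.2 177.1] 19 [142 175   5   5] [0.5794 0.2963 0.02  ] zmap 1.3266
[  6.7 187.7] 6 [  6 186   3   5] [0.5582 0.6738 0.02  ] zmap 1.3352
[ 11.8 188. ] 5 [ 11 186   2   5] [0.557  0.6596 0.02  ] zmap 1.3372
[321.  200.4] 149 [314 194  15  14] [ 0.506  -0.1825  0.02  ] zmap 1.2896
[234.3 203. ] 21 [232 201   5   5] [0.5034 0.0512 0.02  ] zmap 1.3142
[  2.4 204.7] 16 [  0 203   6   6] [0.5117 0.6837 0.02  ] zmap 1.3179
[ 31.6 225.8] 14 [ 29 223   7   6] [0.4527 0.6016 0.02  ] zmap 1.3146
[156.9 225.5] 22 [155 223   5   6] [0.447  0.2609 0.02  ] zmap 1.3138
[362.2 226.8] 32 [359 224   7   7] [ 0.4329 -0.2902  0.02  ] zmap 1.306
[  3.3 247.7] 17 [  0 246   8   5] [0.3951 0.676
[... 5218 characters left out ...]
.9708 0.02  ] zmap 1.4581
[408.  10.] 396 [392   0  33  31] [0.603  1.0124 0.02  ] zmap 1.3996
[414.3 135.7] 531 [393 115  55  32] [0.8093 0.3807 0.02  ] zmap 1.0586
[285.9 182.4] 268 [259 175  55  16] [0.5748 0.0615 0.02  ] zmap 1.017
[201.5 323.8] 359 [177 318  50  12] [ 0.5896 -0.3358  0.02  ] zmap 0.8018
[303.4 366.1] 1092 [272 343  74  41] [ 0.799  -0.3094  0.02  ] zmap 0.7551
[ 12.5 369.4] 531 [  0 354  29  30] [ 0.3339 -0.5742  0.02  ] zmap 0.6977
(300, 250) [ 0.37403794 -0.12365624  0.00231316]
(200, 280) [0.29878168 0.14761702 0.00311133]
(400, 120) [ 0.72818635 -0.41249015 -0.00338015]
(321, 201) [ 0.50012062 -0.1769272   0.06688286]
(278, 173) [ 0.57843113 -0.06764516  0.05027465]
```

```bash
cat >> h.py <<'E'
def plan(p,rpy,tp,tyaw,n):
    """rows (mm, rad) from pose to target with vertical tool [pi,0,tyaw], split in n"""
    p=np.array(p,float);Ms=R.from_euler('xyz',rpy);Mt=R.from_euler('xyz',[np.pi,0,tyaw])
    w=(Ms.inv()*Mt).as_rotvec()/n;d=(np.array(tp)-p)/n;out=[]
    for i in range(n):
        t=Ms.inv().apply(d)*1000;out.append(' '.join(f'{v:.0f}' for v in t)+' '+' '.join(f'{v:.3f}' for v in w));Ms=Ms*R.from_rotvec(w)
    return '; '.join(out)
def go(tp,tyaw,n):
    from station import sensors
    o=sensors.get_obs();print(plan(o['ee_pos'],o['eef_rot'],tp,tyaw,n))
def wsnap(name):
    from station import sensors,camera
    o=sensors.get_obs();c=camera('wrist');T=np.eye(4);T[:3,:3]=rot(o['eef_rot']);T[:3,3]=o['ee_pos']
    W=T@c['hand_eye'];c['position']=W[:3,3];c['W']=W;c['attitude']=R.from_matrix(W[:3,:3]).as_euler('xyz')
    cv2.imwrite(f'pics/{name}.png',c['color']);np.savez(name+'.npz',**c);return c
E
python3 - <<'E'
from h import *
c=wsnap('w0');print(c['hand_eye'].round(3),c['mtx'],c['position'])
go([.50,.10,.33],0,10)
E
```

```text
[[ 1.     0.002  0.001 -0.   ]
 [-0.002  0.968  0.251 -0.073]
 [-0.001 -0.251  0.968 -0.081]
 [ 0.     0.     0.     1.   ]] [[320.71344993   0.         258.28863826]
 [  0.         320.71344993 187.07369915]
 [  0.           0.           1.        ]] [0.12870375 0.53925402 0.38357929]
-28 43 -3 0.000 0.000 0.121; -22 46 -3 0.000 0.000 0.121; -17 48 -3 0.000 0.000 0.121; -11 50 -3 0.000 0.000 0.121; -5 51 -3 0.000 0.000 0.121; 2 51 -3 0.000 0.000 0.121; 8 51 -3 0.000 0.000 0.121; 14 49 -3 0.000 0.000 0.121; 20 47 -3 0.000 0.000 0.121; 25 45 -3 0.000 0.000 0.121
```

View pics/w0.png

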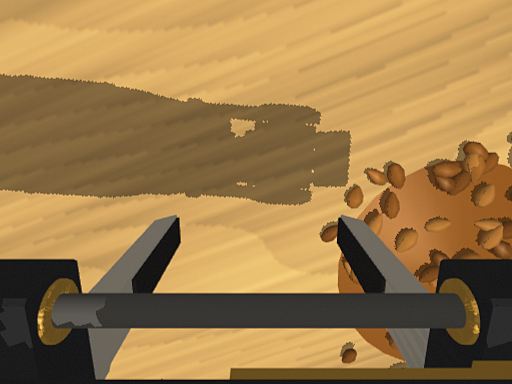

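The wrist view is clear above row 215 and shows only bench and nuts so far. The target is fine, so I'll move.

Request:
move_arm(
  rows="-28 43 -3 0 0 0.121; -22 46 -3 0 0 0.121; -17 48 -3 0 0 0.121; -11 50 -3 0 0 0.121; -5 51 -3 0 0 0.121; 2 51 -3 0 0 0.121; 8 51 -3 0 0 0.121; 14 49 -3 0 0 0.121; 20 47 -3 0 0 0.121; 25 45 -3 0 0 0.121; 0 0 0 0 0 0",
)

```text
time_s: 1.52
ee_pos: [0.4996, 0.0815, 0.3316]
eef_rot: [3.139, 0.002, -0.044]
force: [-0.5, 0.4, -0.5]
grip_width: 0.0943
```

```bash
python3 - <<'E'
from h import *
from station import sensors
print(sensors.get_obs()['joint_vel'].round(3))
c=wsnap('w1');m=masks(c['color'])
for k,z in (('brass',.024),('red',.014)):
    for ce,a,b,l in blobs(m[k],30): print(k,ce.round(1),a,b,ray(c,ce,z).round(4))
E
```

```text
[ 0.042 -0.017  0.027  0.011  0.003 -0.008]
brass [204.2   4.7] 120 [198   0  14  12] [0.4475 0.2602 0.024 ]
brass [370.2 155.2] 93 [365 150  11  12] [0.6359 0.0868 0.024 ]
brass [263.1 187.6] 85 [258 183  11  11] [0.5038 0.0514 0.024 ]
brass [325.8 268.7] 515 [315 254  23  31] [ 0.5836 -0.0646  0.024 ]
brass [ 53.4 311.2] 1128 [ 37 279  41  66] [ 0.2043 -0.1149  0.024 ]
brass [463.5 311.6] 1142 [440 279  40  66] [ 0.7758 -0.1387  0.024 ]
brass [358.1 366.8] 3997 [230 329 282  50] [ 0.6326 -0.2262  0.024 ]
red [320.3  74.5] 5308 [284   0  72 157] [0.5764 0.1835 0.014 ]
red [248.   30.7] 1836 [225   6  47  51] [0.4937 0.2343 0.014 ]
red [266.   92.1] 1042 [249  74  35  37] [0.5118 0.1664 0.014 ]
red [282.6 148.3] 529 [270 136  26  26] [0.53   0.0983 0.014 ]
```

View pics/w1.png

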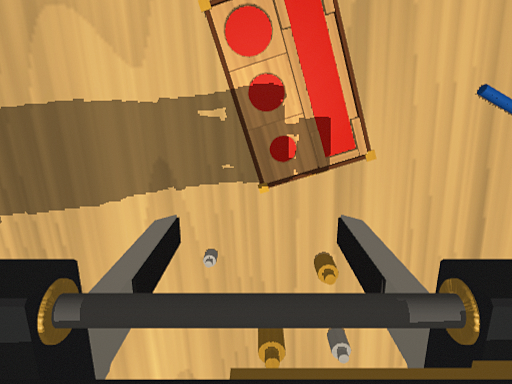

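The wrist view agrees with the top view to about 1 mm (case corners at pixels (204,5), (370,155), (263,188)). From these the case centre is (0.5415, 0.174) and the row yaw is 1.833. Next I'll view the weights the same way.

Request:
move_arm(
  rows="0 43 0 0 0 0; 0 43 0 0 0 0; 0 43 0 0 0 0; 0 43 0 0 0 0; 0 43 0 0 0 0; 0 43 0 0 0 0; 0 43 0 0 0 0; 0 43 0 0 0 0; 0 43 0 0 0 0; 0 43 0 0 0 0; 0 0 0 0 0 -0.044; 0 0 0 0 0 0",
)

```text
time_s: 3.08
ee_pos: [0.4865, -0.3448, 0.3308]
eef_rot: [-3.14, 0.005, 0.037]
force: [-0.1, -0.2, -0.2]
grip_width: 0.094
```

```bash
python3 - <<'E'
from h import *
c=wsnap('w2');m=masks(c['color'])
for k,z in (('brass',.024),('steel',.02),('black',.012)):
    for ce,a,b,l in blobs(m[k],60): print(k,ce.round(1),a,b,ray(c,ce,z).round(4))
E
```

```text
brass [283.1  16.4] 1067 [266   0  36  40] [ 0.5059 -0.1779  0.024 ]
brass [218.3 117.2] 171 [211 110  15  15] [ 0.4354 -0.289   0.024 ]
brass [ 53.1 310.8] 905 [ 38 279  40  65] [ 0.2072 -0.5619  0.024 ]
brass [464.  311.1] 915 [440 279  40  65] [ 0.7772 -0.5383  0.024 ]
brass [383.  372.9] 2784 [230 361 282  18] [ 0.6795 -0.6463  0.024 ]
steel [372.9  30.5] 503 [360  17  26  28] [ 0.6074 -0.1875  0.02  ]
steel [397.3 133.7] 261 [378 120  38  24] [ 0.6514 -0.3003  0.02  ]
steel [498.5 144.5] 82 [495 139   8  12] [ 0.7761 -0.3085  0.02  ]
steel [486.3 146.2] 80 [482 141   9  11] [ 0.7617 -0.3112  0.02  ]
steel [497.8 158. ] 76 [494 153   9  11] [ 0.779 -0.325  0.02 ]
steel [485.6 159.7] 79 [482 155   9  11] [ 0.7645 -0.3276  0.02  ]
steel [497.5 171.1] 77 [494 166   8  11] [ 0.7822 -0.3412  0.02  ]
steel [485.5 172.8] 79 [482 168   8  11] [ 0.7679 -0.344   0.02  ]
steel [132.4 259.8] 1924 [ 90 215  86  78] [ 0.3208 -0.4813  0.02  ]
steel [384.1 259.5] 1984 [341 215  87  78] [ 0.6582 -0.4669  0.02  ]
steel [198.7 285.8] 139 [161 279  80  14] [ 0.4098 -0.5168  0.02  ]
steel [104.6 347.5] 1174 [ 88 329  42  50] [ 0.2721 -0.6232  0.02  ]
steel [253.8 352.3] 5253 [177 329 168  51] [ 0.4892 -0.6221  0.02  ]
steel [411.8 344.3] 1027 [389 329  40  38] [ 0.7163 -0.5987  0.02  ]
steel [255.  338.4] 64 [249 333  14  11] [ 0.49   -0.5983  0.02  ]
black [484.3 149.5] 1596 [466 117  46  67] [ 0.7658 -0.3161  0.012 ]
black [337.3 156.1] 848 [299 139  77  36] [ 0.5838 -0.3316  0.012 ]
black [229.  319.2] 21017 [  0 218 512 166] [ 0.4514 -0.5739  0.012 ]
black [265.8 326. ] 171 [182 325 164   3] [ 0.505  -0.5832  0.012 ]
```

View pics/w2.png

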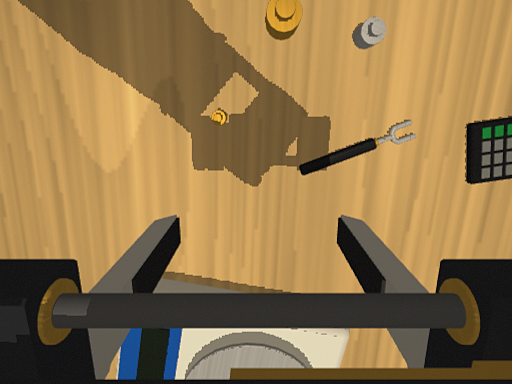

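```bash
cat >> h.py <<'E'
def tri(*cu):
    A=np.zeros((3,3));b=np.zeros(3)
    for c,uv in cu:
        d=rot(c['attitude'])@np.linalg.inv(c['mtx'])@np.array([uv[0],uv[1],1.]);d/=np.linalg.norm(d);P=np.eye(3)-np.outer(d,d);A+=P;b+=P@c['position']
    return np.linalg.solve(A,b)
E
python3 - <<'E'
from h import *
W=dict(np.load('w2.npz'));T=dict(np.load('top0.npz'));S=dict(np.load('scene0.npz'))
print('50',ray(W,(218.3,117.2),.013),ray(T,(362.2,226.8),.016),ray(S,(153.8,269.6),.014),tri((W,(218.3,117.2)),(T,(362.2,226.8)),(S,(153.8,269.6))))
print('500',ray(T,(321,200.4),.035),ray(S,(209,238.1),.033),tri((T,(321,200.4)),(S,(209,238.1))))
print('200',ray(T,(278.1,172.5),.026),ray(S,(265,218.7),.024),tri((T,(278.1,172.5)),(S,(265,218.7))))
W1=dict(np.load('w1.npz'));print(ray(W1,(325.8,268.7),.024))
for c,z in((W,.009),(T,.01)):
    bl=[b for b in blobs(masks(c['color'])['black'],60) if abs(ray(c,b[0],.01)[:2]-[.582,-.331]).max()<.02][0]
    ys,xs=np.nonzero(bl[3]);r=cv2.minAreaRect(np.c_[xs,ys].astype(np.float32));bp=cv2.boxPoints(r);Q=np.array([ray(c,q,z)[:2] for q in bp]);print(Q.round(4),Q.mean(0))
    P=np.array([ray(c,q,z)[:2] for q in zip(xs,ys)]);v=np.linalg.svd(P-P.mean(0))[2][0];print('yaw',np.arctan2(v[1],v[0]),P.mean(0),np.ptp((P-P.mean(0))@v))
E
```

```text
50 [ 0.4340736  -0.28948618  0.013     ] [ 0.43290683 -0.290998    0.016     ] [ 0.43237947 -0.28682837  0.014     ] [ 0.43418134 -0.28928046  0.0193199 ]
500 [ 0.50452427 -0.1808433   0.035     ] [ 0.50070777 -0.17183043  0.033     ] [ 0.50472209 -0.17850333  0.04584855]
200 [ 0.58337516 -0.06878489  0.026     ] [ 0.58200171 -0.06091123  0.024     ] [ 0.58358688 -0.06755563  0.03368648]
[ 0.5835652  -0.06456823  0.024     ]
[[ 0.536  -0.3454]
 [ 0.626  -0.3066]
 [ 0.6325 -0.3192]
 [ 0.5419 -0.3586]] [ 0.58406269 -0.33242058]
yaw -2.735288309290886 [ 0.58435671 -0.33212459] 0.09835357849573406
[[ 0.6248 -0.3077]
 [ 0.6305 -0.3202]
 [ 0.5408 -0.3581]
 [ 0.5351 -0.3457]] [ 0.58280408 -0.33293148]
yaw -2.740051375014251 [ 0.58253382 -0.33326998] 0.09737443622954299
```

brass_50 stands at (0.4335, -0.290). The fork handle is centred at (0.583, -0.3326) with yaw 0.404. I'll start with brass_50.

```bash
python3 - <<'E'
from h import *
go([.4335,-.290,.15],0,6)
E
```

```text
-8 -9 30 -0.000 0.001 0.006; -8 -9 30 -0.000 0.001 0.006; -9 -9 30 -0.000 0.001 0.006; -9 -9 30 -0.000 0.001 0.006; -9 -9 30 -0.000 0.001 0.006; -9 -9 30 -0.000 0.001 0.006
```

Request:
move_arm(
  rows="-8 -9 30 0 0.001 0.006; -8 -9 30 0 0.001 0.006; -9 -9 30 0 0.001 0.006; -9 -9 30 0 0.001 0.006; -9 -9 30 0 0.001 0.006; -9 -9 30 0 0.001 0.006; 0 0 0 0 0 0",
  grip=0,
  newtons=15,
)

```text
time_s: 4.0
ee_pos: [0.4336, -0.283, 0.1477]
eef_rot: [3.141, -0.003, 0.005]
force: [0.9, -0.2, 0.7]
grip_width: 0.0471
```

```bash
python3 - <<'E'
from h import *
c=wsnap('w3')
for ce,a,b,l in blobs(masks(c['color'])['brass'],60): print(ce.round(1),a,b,ray(c,ce,.016).round(4))
go([.4335,-.290,.107],0,3)
E
```

```text
[384.5  45.7] 5351 [338   5  92  80] [ 0.5113 -0.1753  0.016 ]
[258.8 217. ] 631 [247 202  25  31] [ 0.4345 -0.2875  0.016 ]
[153.3 312. ] 671 [145 279  22  66] [ 0.3546 -0.3646  0.016 ]
[363.5 312.1] 685 [351 279  22  66] [ 0.5151 -0.3641  0.016 ]
[321.5 371.8] 4555 [114 361 372  18] [ 0.486  -0.4196  0.016 ]
-0 2 14 0.001 -0.002 0.002; -0 2 14 0.001 -0.002 0.002; -0 2 14 0.001 -0.002 0.002
```

View pics/w3.png

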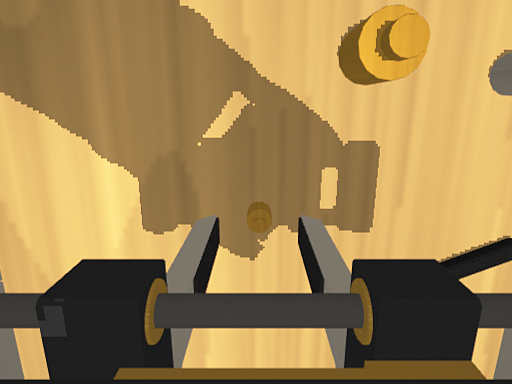

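brass_50 is centred between the jaws at (259,217), with brass_500 at (384,46). Going down.

Request:
move_arm(
  rows="0 2 14 0 0 0; 0 2 14 0 0 0; 0 2 12 0 0 0; 0 0 0 0 0 0",
)

```text
time_s: 4.55
ee_pos: [0.4364, -0.2912, 0.1089]
eef_rot: [3.137, -0.009, 0.005]
force: [0.3, -0.0, 0.1]
grip_width: 0.0473
```

Request:
move_arm(
  rows="-2 -2 2 0.003 0.008 0; 0 0 0 0 0 0; 0 0 0 0 0 0",
)

```text
time_s: 4.92
ee_pos: [0.4344, -0.2893, 0.1073]
eef_rot: [3.14, -0.018, 0.005]
force: [0.7, -0.5, 0.0]
grip_width: 0.0469
```

Request:
move_arm(
  rows="0 0 0 0 0 0; 0 0 0 0 0 0; 0 0 0 0 0 0; 0 0 0 0 0 0",
  grip=-1,
  newtons=12,
)

```text
time_s: 5.42
ee_pos: [0.4346, -0.2893, 0.1078]
eef_rot: [3.139, -0.019, 0.005]
force: [-0.7, -0.4, -0.1]
grip_width: 0.0168
```

Request:
move_arm(
  rows="0 0 -15 0 -0.018 0; 0 0 -30 0 0 0; 0 0 0 0 0 0",
)

```text
time_s: 5.8
ee_pos: [0.4341, -0.2891, 0.1534]
eef_rot: [3.14, 0.001, 0.005]
force: [-0.6, -0.2, -0.8]
grip_width: 0.0167
```

```bash
python3 - <<'E'
from h import *
from station import sensors
o=sensors.get_obs();print(o['ee_pos'],o['eef_rot'],o['grip_width'])
c=wsnap('w4')
go([.5299,.0984,.19],0,10)
E
```

```text
[ 0.43407882 -0.2891303   0.15337335] [3.13990170e+00 6.74110200e-04 4.89430767e-03] 0.01665018170408363
10 -39 -4 0.000 0.000 0.000; 10 -39 -4 0.000 0.000 0.000; 10 -39 -4 0.000 0.000 0.000; 10 -39 -4 0.000 0.000 0.000; 10 -39 -4 0.000 0.000 0.000; 10 -39 -4 0.000 0.000 0.000; 10 -39 -4 0.000 0.000 0.000; 10 -39 -4 0.000 0.000 0.000; 10 -39 -4 0.000 0.000 0.000; 10 -39 -4 0.000 0.000 0.000
```

View pics/w4.png

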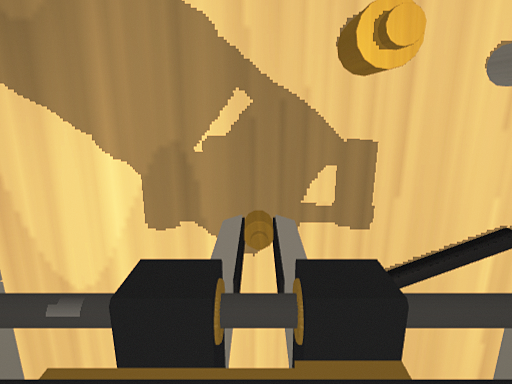

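```bash
python3 - <<'E'
from h import *
c=dict(np.load('w4.npz'))
for ce,a,b,l in blobs(masks(c['color'])['brass'],60): print(ce.round(1),a,b,ray(c,ce,.060).round(4))
for uv,z in (((259,213),.0456+.02),((259,213),.0456),((259,252),.0456),((259,232),.0746),((259,240),.0746)): print(ray(c,uv,z))
E
python3 -c "
import cv2;i=cv2.imread('pics/w4.png')[180:290,190:330];cv2.imwrite('pics/w4z.png',cv2.resize(i,None,fx=5,fy=5,interpolation=0))"
```

```text
[381.8  36.5] 5054 [337   0  89  75] [ 0.4953 -0.1837  0.06  ]
[258.1 229.6] 934 [244 211  29  39] [ 0.434  -0.2877  0.06  ]
[218.1 312.3] 363 [214 279  10  66] [ 0.4093 -0.3434  0.06  ]
[298.6 311.6] 373 [293 279  11  66] [ 0.4597 -0.3425  0.06  ]
[248.6 371.8] 4537 [ 40 361 371  18] [ 0.4284 -0.3886  0.06  ]
[ 0.43441752 -0.27554773  0.0656    ]
[ 0.43449741 -0.28252513  0.0456    ]
[ 0.43468746 -0.30900395  0.0456    ]
[ 0.43445864 -0.28314487  0.0746    ]
[ 0.43449183 -0.28776938  0.0746    ]
```

View pics/w4z.png

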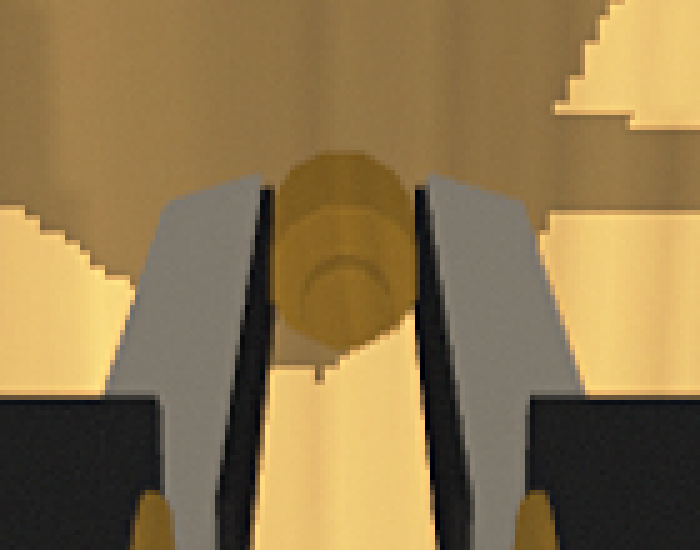

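The grasp on brass_50 is good: its knob is at (259,240), within about 1 mm of the tool axis. Carrying it to well_50.

Request:
move_arm(
  rows="10 -39 -4 0 0 0; 10 -39 -4 0 0 0; 10 -39 -4 0 0 0; 10 -39 -4 0 0 0; 10 -39 -4 0 0 0; 10 -39 -4 0 0 0; 10 -39 -4 0 0 0; 10 -39 -4 0 0 0; 10 -39 -4 0 0 0; 10 -39 -4 0 0 0; 0 0 0 0 0 0; 0 0 0 0 0 0",
)

```text
time_s: 7.35
ee_pos: [0.5305, 0.1141, 0.1782]
eef_rot: [-3.139, 0.021, 0.003]
force: [-0.5, -0.4, -1.1]
grip_width: 0.0167
```

```bash
python3 - <<'E'
from h import *
c=wsnap('w5')
m=masks(c['color'])
for k,z in (('brass',.024),('red',.014)):
    for ce,a,b,l in blobs(m[k],30): print(k,ce.round(1),a,b,ray(c,ce,z).round(4))
go([.5299,.0974,.15],0,4)
E
```

```text
brass [258.2 229.8] 940 [244 211  29  39] [0.5274 0.0912 0.024 ]
brass [397. 237.] 206 [388 229  18  17] [0.6361 0.0866 0.024 ]
brass [218.1 312.4] 350 [214 279  10  66] [0.4938 0.0161 0.024 ]
brass [298.5 311.4] 364 [293 278  10  67] [0.5616 0.0184 0.024 ]
brass [248.9 371.8] 4510 [ 40 361 371  18] [ 0.5198 -0.0442  0.024 ]
red [211.7  35.7] 4581 [175   0  75  76] [0.4936 0.2336 0.014 ]
red [325.2 111. ] 12642 [273   0 101 235] [0.5765 0.1822 0.014 ]
red [238.4 132. ] 2512 [211 104  56  57] [0.5118 0.1663 0.014 ]
red [262.1 208. ] 381 [242 200  40  20] [0.5303 0.106  0.014 ]
-0 4 7 -0.001 0.005 0.001; -0 4 7 -0.001 0.005 0.001; -0 4 7 -0.001 0.005 0.001; -0 4 7 -0.001 0.005 0.001
```

View pics/w5.png

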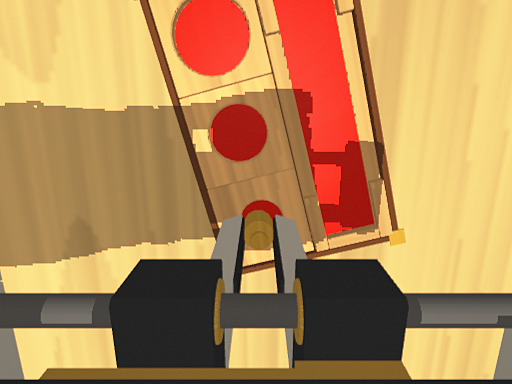

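brass_50 is over well_50 (262,208). The 200 and 500 wells, at (238,132) and (212,36), match the prediction within 0.5 mm. Lowering.

Request:
move_arm(
  rows="0 4 7 0 0.01 0; 0 4 7 0 0.01 0; 0 4 7 0 0 0; 0 4 7 0 0 0; 0 0 0 0 0 0; 0 0 0 0 0 0",
)

```text
time_s: 8.15
ee_pos: [0.5299, 0.0944, 0.1474]
eef_rot: [-3.139, 0.001, -0.001]
force: [-0.9, 0.6, -0.1]
grip_width: 0.0166
```

```bash
python3 - <<'E'
from h import *
go([.5299,.0974,.122],0,4)
E
```

```text
0 -1 6 -0.001 0.000 -0.000; 0 -1 6 -0.001 0.000 -0.000; 0 -1 6 -0.001 0.000 -0.000; 0 -1 6 -0.001 0.000 -0.000
```

Request:
move_arm(
  rows="0 -1 6 0 0 0; 0 -1 6 0 0 0; 0 -1 6 0 0 0; 0 0 4 0 0 0; 0 0 0 0 0 0; 0 0 0 0 0 0",
)

```text
time_s: 8.9
ee_pos: [0.5299, 0.0981, 0.124]
eef_rot: [-3.139, 0.001, -0.0]
force: [0.6, -0.7, -0.4]
grip_width: 0.0166
```

Request:
move_arm(
  rows="0 0 1 0 0 0; 0 0 0 0 0 0; 0 0 1 0 0 0; 0 0 0 0 0 0",
)

```text
time_s: 9.4
ee_pos: [0.5301, 0.0981, 0.1223]
eef_rot: [-3.139, -0.0, -0.0]
force: [-0.2, -0.1, -1.1]
grip_width: 0.0168
```

Request:
move_arm(
  rows="0 0 1 0 0 0; 0 0 0 0 0 0",
)

```text
time_s: 9.65
ee_pos: [0.5302, 0.0981, 0.1219]
eef_rot: [-3.139, -0.001, -0.0]
force: [-1.4, 0.5, 0.9]
grip_width: 0.0165
```

Request:
move_arm(
  rows="0 0 0 0 0 0; 0 0 0 0 0 0; 0 0 0 0 0 0",
  grip=-0.4,
)

```text
time_s: 10.02
ee_pos: [0.5303, 0.0981, 0.1218]
eef_rot: [-3.139, -0.001, -0.0]
force: [-0.1, 0.5, -0.3]
grip_width: 0.0284
```

Request:
move_arm(
  rows="0 0 -10 0 0 0; 0 0 -20 0 0 0; 0 0 -35 0 0 0; 0 0 -35 0 0 0; 0 0 0 0 0 0",
)

```text
time_s: 10.65
ee_pos: [0.5302, 0.0979, 0.2273]
eef_rot: [-3.139, -0.002, -0.0]
force: [0.7, -0.6, -0.5]
grip_width: 0.028
```

```bash
python3 - <<'E'
from h import *
c=wsnap('w6')
go([.504,-.27,.24],0,9)
E
```

```text
-3 41 -2 -0.000 0.000 -0.000; -3 41 -2 -0.000 0.000 -0.000; -3 41 -2 -0.000 0.000 -0.000; -3 41 -2 -0.000 0.000 -0.000; -3 41 -2 -0.000 0.000 -0.000; -3 41 -2 -0.000 0.000 -0.000; -3 41 -2 -0.000 0.000 -0.000; -3 41 -2 -0.000 0.000 -0.000; -3 41 -2 -0.000 0.000 -0.000
```

View pics/w6.png

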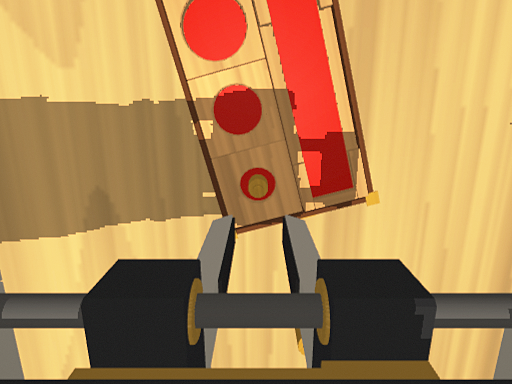

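brass_50 stands upright and centred in its well, at (258,185). Next is brass_500.

```bash
python3 - <<'E'
from h import *
c=dict(np.load('w3.npz'));print(ray(c,(408,34),.064))
c=dict(np.load('w4.npz'));print(ray(c,(405,25),.064))
c=dict(np.load('w2.npz'));print(ray(c,(285,8),.064))
go([.5045,-.179,.20],0,7)
E
```

```text
[ 0.50423622 -0.17797024  0.064     ]
[ 0.50465345 -0.17921284  0.064     ]
[ 0.50506596 -0.18009718  0.064     ]
-4 40 4 -0.000 0.000 -0.000; -4 40 4 -0.000 0.000 -0.000; -4 40 4 -0.000 0.000 -0.000; -4 40 4 -0.000 0.000 -0.000; -4 40 4 -0.000 0.000 -0.000; -4 40 4 -0.000 0.000 -0.000; -4 40 4 -0.000 0.000 -0.000
```

Request:
move_arm(
  rows="-4 40 4 0 0 0; -4 40 4 0 0 0; -4 40 4 0 0 0; -4 40 4 0 0 0; -4 40 4 0 0 0; -3 40 4 0 0 0; -2 28 4 0 0 0; 0 0 0 0 0 0; 0 0 0 0 0 0",
  grip=0.3,
)

```text
time_s: 11.82
ee_pos: [0.5004, -0.1768, 0.1874]
eef_rot: [-3.135, 0.014, 0.001]
force: [0.5, 0.7, -0.1]
grip_width: 0.0611
```

```bash
python3 - <<'E'
from h import *
c=wsnap('w7')
go([.5045,-.179,.132],0,5)
E
```

```text
1 1 11 -0.001 0.003 0.000; 1 1 11 -0.001 0.003 0.000; 1 1 11 -0.001 0.003 0.000; 1 0 11 -0.001 0.003 0.000; 1 0 11 -0.001 0.003 0.000
```

View pics/w7.png

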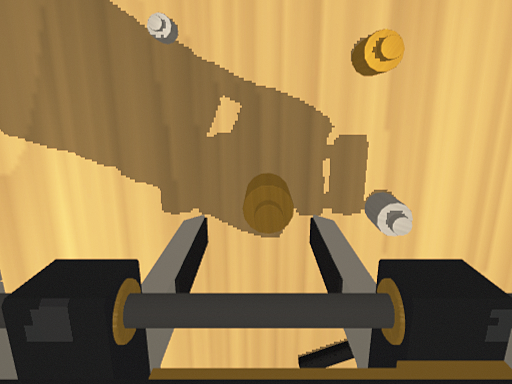

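```bash
python3 - <<'E'
from h import *
c=dict(np.load('w7.npz'));print(ray(c,(268,217),.064),ray(c,(388,47),.047))
go([.5045,-.179,.135],0,5)
E
python3 -c "
import cv2;i=cv2.imread('pics/w7.png')[160:250,220:320];cv2.imwrite('pics/w7z.png',cv2.resize(i,None,fx=6,fy=6,interpolation=0))"
```

```text
[ 0.50539143 -0.17744515  0.064     ] [ 0.58138701 -0.06789202  0.047     ]
1 1 10 -0.001 0.003 0.000; 1 1 10 -0.001 0.003 0.000; 1 1 10 -0.001 0.003 0.000; 1 0 10 -0.001 0.003 0.000; 1 0 10 -0.001 0.003 0.000
```

View pics/w7z.png

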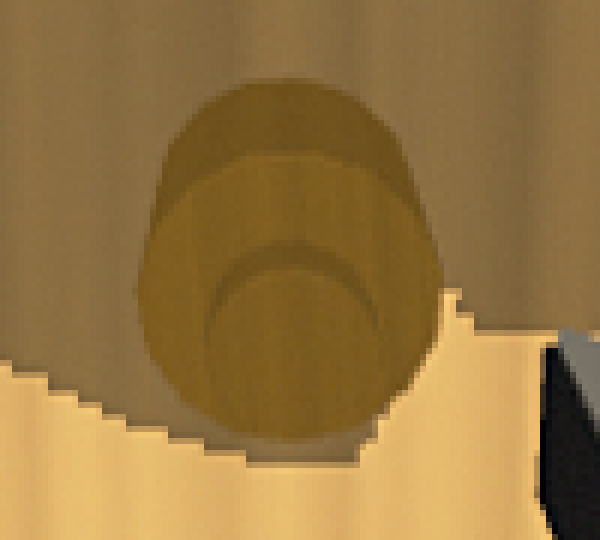

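The knob of brass_500 is at (268,218), which puts its centre at (0.505, -0.178). Descending in two stages.

Request:
move_arm(
  rows="1 0 12 0 0.003 0; 1 0 14 0 0.003 0; 1 0 14 0 0.003 0; 1 0 12 0 0.003 0; 0 0 0 0 0 0; 0 0 0 0 0 0",
)

```text
time_s: 12.62
ee_pos: [0.5042, -0.1741, 0.1308]
eef_rot: [-3.135, 0.002, 0.004]
force: [0.6, -0.1, 0.0]
grip_width: 0.0612
```

Request:
move_arm(
  rows="0 4 6 -0.003 0 0; 0 0 6 -0.003 0 0; 1 0 5 0 0 0; 0 0 0 0 0 0; 0 0 0 0 0 0",
)

```text
time_s: 13.25
ee_pos: [0.5056, -0.1786, 0.1132]
eef_rot: [-3.142, 0.001, 0.004]
force: [-0.4, -0.2, 0.4]
grip_width: 0.0608
```

Request:
move_arm(
  rows="0 0 0 0 0 0; 0 0 0 0 0 0; 0 0 0 0 0 0; 0 0 0 0 0 0",
  grip=-1,
  newtons=30,
)

```text
time_s: 13.75
ee_pos: [0.5056, -0.1786, 0.1136]
eef_rot: [3.141, 0.001, 0.004]
force: [0.2, -0.7, -1.2]
grip_width: 0.0367
```

Request:
move_arm(
  rows="0 0 -10 0 0 0; 0 0 -25 0 0 0; 0 0 -30 0 0 0; 0 0 -30 0 0 0; 0 0 0 0 0 0",
)

```text
time_s: 14.38
ee_pos: [0.5048, -0.1782, 0.2115]
eef_rot: [-3.14, 0.004, 0.004]
force: [-0.1, -0.6, -6.3]
grip_width: 0.037
```

```bash
python3 - <<'E'
from h import *
c=wsnap('w8')
go([.4936,.232,.2],0,11)
E
python3 -c "
import cv2;i=cv2.imread('pics/w8.png')[160:290,180:340];cv2.imwrite('pics/w8z.png',cv2.resize(i,None,fx=4,fy=4,interpolation=0))"
```

```text
-1 -37 1 -0.000 0.001 0.000; -1 -37 1 -0.000 0.001 0.000; -1 -37 1 -0.000 0.001 0.000; -1 -37 1 -0.000 0.001 0.000; -1 -37 1 -0.000 0.001 0.000; -1 -37 1 -0.000 0.001 0.000; -1 -37 1 -0.000 0.001 0.000; -1 -37 1 -0.000 0.001 0.000; -1 -37 1 -0.000 0.001 0.000; -1 -37 1 -0.000 0.001 0.000; -1 -37 1 -0.000 0.001 0.000
```

View pics/w8z.png

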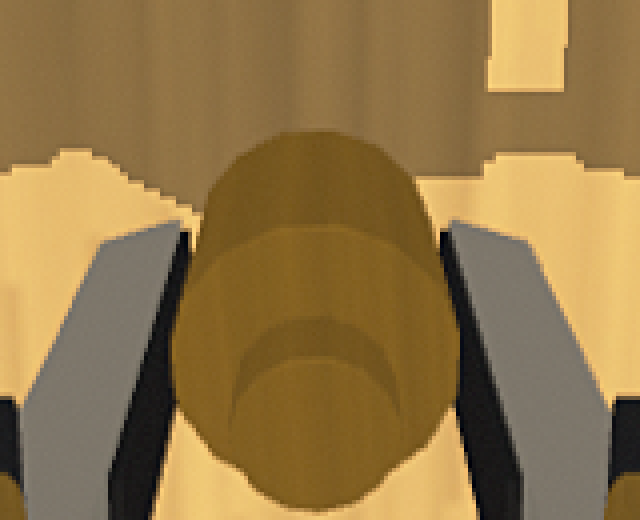

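brass_500 is held upright and the force reads its weight. Carrying it to well_500.

Request:
move_arm(
  rows="-1 -30 0 0 0 0; -1 -38 0 0 0 0; -1 -38 0 0 0 0; -1 -38 0 0 0 0; -1 -38 0 0 0 0; -1 -38 0 0 0 0; -1 -38 0 0 0 0; -1 -38 0 0 0 0; -1 -38 0 0 0 0; -1 -32 0 0 0 0; -1 -20 0 0 0 0; 0 0 0 0 0 0; 0 0 0 0 0 0",
)

```text
time_s: 16.05
ee_pos: [0.484, 0.2191, 0.1897]
eef_rot: [3.141, 0.037, 0.002]
force: [0.4, -0.1, -5.1]
grip_width: 0.0368
```

```bash
python3 - <<'E'
from h import *
c=wsnap('w9')
go([.4936,.233,.15],0,5)
E
```

```text
2 -3 8 0.000 0.007 0.000; 2 -3 8 0.000 0.007 0.000; 2 -3 8 0.000 0.007 0.000; 2 -3 8 0.000 0.007 0.000; 2 -3 8 0.000 0.007 0.000
```

View pics/w9.png

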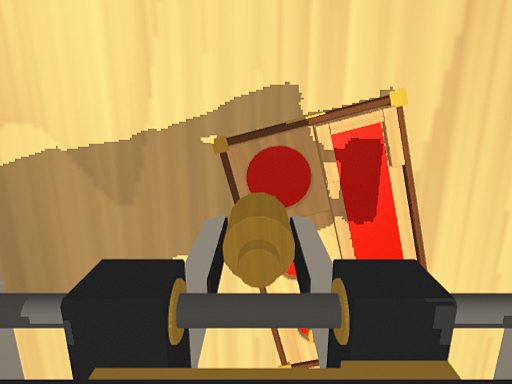

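Well_500 is just ahead of the weight at (279,176). Correcting the tilt and position, then lowering.

Request:
move_arm(
  rows="2 -3 6 0 0.012 0; 2 -3 8 0 0.012 0; 2 -3 8 0 0.013 0; 2 -3 8 0 0 0; 1 -2 6 0 0 0; 0 0 0 0 0 0; 0 0 0 0 0 0",
)

```text
time_s: 16.98
ee_pos: [0.4933, 0.2325, 0.1503]
eef_rot: [3.141, -0.001, 0.0]
force: [0.0, 0.4, -4.0]
grip_width: 0.0369
```

```bash
python3 - <<'E'
from h import *
go([.4936,.2335,.131],0,4)
E
```

```text
0 -0 5 0.000 -0.000 0.000; 0 -0 5 0.000 -0.000 0.000; 0 -0 5 0.000 -0.000 0.000; 0 -0 5 0.000 -0.000 0.000
```

Request:
move_arm(
  rows="0 -1 5 0 0 0; 0 0 5 0 0 0; 0 0 5 0 0 0; 0 0 4 0 0 0; 0 0 0 0 0 0; 0 0 0 0 0 0",
)

```text
time_s: 17.73
ee_pos: [0.4934, 0.2335, 0.1302]
eef_rot: [3.141, -0.002, -0.0]
force: [-0.8, 0.1, -4.9]
grip_width: 0.0369
```

Request:
move_arm(
  rows="0 0 1 0 0 0; 0 0 0 0 0 0; 0 0 1 0 0 0; 0 0 0 0 0 0",
)

```text
time_s: 18.23
ee_pos: [0.4936, 0.2335, 0.1285]
eef_rot: [3.141, -0.002, -0.0]
force: [0.3, -0.7, -6.1]
grip_width: 0.037
```

Request:
move_arm(
  rows="0 0 1 0 0 0; 0 0 0 0 0 0; 0 0 1 0 0 0; 0 0 0 0 0 0",
)

```text
time_s: 18.73
ee_pos: [0.4937, 0.2336, 0.1277]
eef_rot: [-3.142, -0.003, -0.0]
force: [-0.7, -0.2, -5.3]
grip_width: 0.0366
```

Request:
move_arm(
  rows="0 0 2 0 0 0; 0 0 0 0 0 0",
)

```text
time_s: 18.98
ee_pos: [0.4939, 0.2337, 0.1278]
eef_rot: [-3.141, -0.004, 0.0]
force: [-0.1, 0.2, -5.4]
grip_width: 0.0368
```

Request:
move_arm(
  rows="0 0 2 0 0 0; 0 0 2 0 0 0",
)

```text
time_s: 19.23
ee_pos: [0.4942, 0.2339, 0.1275]
eef_rot: [-3.141, -0.004, 0.0]
force: [-16.8, -7.3, 34.2]
grip_width: 0.0369
```

Contact is confirmed. I'll back the force off slightly and release.

Request:
move_arm(
  rows="0 0 0 0 0 0; 0 0 0 0 0 0",
)

```text
time_s: 19.48
ee_pos: [0.4943, 0.2339, 0.1277]
eef_rot: [-3.141, -0.005, 0.0]
force: [-0.4, 0.1, -3.1]
grip_width: 0.0366
```

Request:
move_arm(
  rows="0 0 0 0 0 0; 0 0 0 0 0 0; 0 0 0 0 0 0",
  grip=0.0,
)

```text
time_s: 19.85
ee_pos: [0.4947, 0.2341, 0.1276]
eef_rot: [-3.14, -0.006, 0.0]
force: [0.4, -0.8, -0.5]
grip_width: 0.0474
```

Request:
move_arm(
  rows="0 0 -10 0 0 0; 0 0 -20 0 0 0; 0 0 -35 0 0 0; 0 0 -35 0 0 0; 0 0 0 0 0 0",
)

```text
time_s: 20.48
ee_pos: [0.4942, 0.234, 0.2333]
eef_rot: [-3.14, -0.007, 0.0]
force: [-0.3, 0.0, -0.4]
grip_width: 0.0469
```

```bash
python3 - <<'E'
from h import *
c=wsnap('w10')
go([.5835,-.066,.19],0,8)
E
```

```text
11 37 5 -0.000 -0.001 0.000; 11 37 5 -0.000 -0.001 0.000; 11 37 5 -0.000 -0.001 0.000; 11 37 5 -0.000 -0.001 0.000; 11 37 5 -0.000 -0.001 0.000; 11 37 5 -0.000 -0.001 0.000; 11 37 5 -0.000 -0.001 0.000; 11 37 5 -0.000 -0.001 0.000
```

View pics/w10.png

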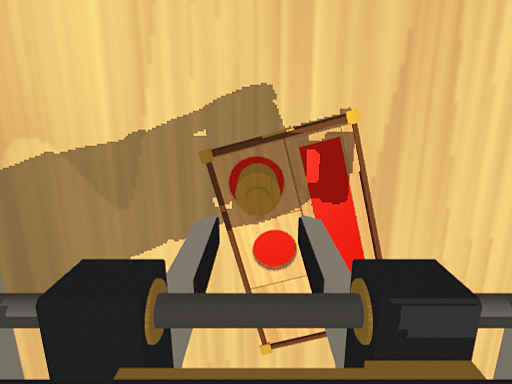

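brass_500 stands in its well at (258,190). Next is brass_200.

Request:
move_arm(
  rows="11 32 4 0 0 0; 12 38 5 0 0 0; 12 38 5 0 0 0; 12 38 5 0 0 0; 12 38 5 0 0 0; 12 38 5 0 0 0; 10 30 4 0 0 0; 6 16 2 0 0 0; 0 0 0 0 0 0; 0 0 0 0 0 0",
)

```text
time_s: 21.78
ee_pos: [0.58, -0.0411, 0.1864]
eef_rot: [-3.14, 0.009, 0.002]
force: [0.5, -0.2, -0.2]
grip_width: 0.0472
```

```bash
python3 - <<'E'
from h import *
c=wsnap('w11')
i=c['color'][130:270,180:340];cv2.imwrite('pics/w11z.png',cv2.resize(i,None,fx=4,fy=4,interpolation=0))
go([.583,-.067,.14],0,5)
E
```

```text
1 5 9 -0.000 0.002 0.000; 1 5 9 -0.000 0.002 0.000; 1 5 9 -0.000 0.002 0.000; 1 5 9 -0.000 0.002 0.000; 1 5 9 -0.000 0.002 0.000
```

View pics/w11z.png

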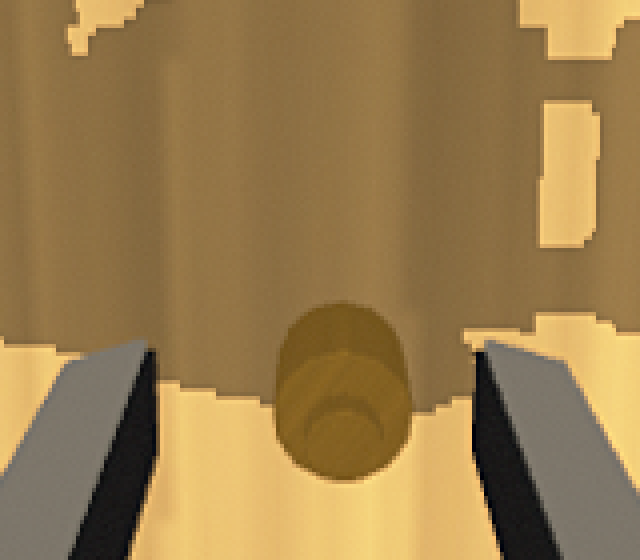

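```bash
python3 - <<'E'
from h import *
c=dict(np.load('w11.npz'));print(ray(c,(265.8,240.8),.047))
E
```

```text
[ 0.58455952 -0.06680391  0.047     ]
```

Request:
move_arm(
  rows="1 5 8 0 0.003 0; 1 6 9 0 0.003 0; 1 6 9 0 0.003 0; 0 6 9 0 0 0; 0 3 8 0 0 0; 0 0 0 0 0 0; 0 0 0 0 0 0",
)

```text
time_s: 22.7
ee_pos: [0.5828, -0.0673, 0.14]
eef_rot: [-3.14, -0.0, 0.004]
force: [-0.3, 0.2, 0.1]
grip_width: 0.0472
```

Request:
move_arm(
  rows="1 0 10 0 0 0; 0 0 10 0 0 0; 0 0 8 0 0 0; 0 0 2 0 0 0; 0 0 0 0 0 0; 0 0 0 0 0 0",
)

```text
time_s: 23.45
ee_pos: [0.584, -0.0669, 0.1081]
eef_rot: [-3.14, -0.001, 0.005]
force: [-0.4, -0.4, 0.3]
grip_width: 0.0467
```

Request:
move_arm(
  rows="0 0 0 0 0 0; 0 0 0 0 0 0; 0 0 0 0 0 0; 0 0 0 0 0 0",
  grip=-1,
  newtons=20,
)

```text
time_s: 23.95
ee_pos: [0.5842, -0.0669, 0.1086]
eef_rot: [-3.14, -0.002, 0.005]
force: [0.2, -0.4, -0.7]
grip_width: 0.0267
```

Request:
move_arm(
  rows="0 0 -10 0 0 0; 0 0 -25 0 0 0; 0 0 -30 0 0 0; 0 0 -30 0 0 0; 0 0 0 0 0 0",
)

```text
time_s: 24.58
ee_pos: [0.5837, -0.067, 0.208]
eef_rot: [-3.14, -0.001, 0.005]
force: [0.2, 0.3, -2.5]
grip_width: 0.0267
```

```bash
python3 - <<'E'
from h import *
c=wsnap('w12')
i=c['color'][160:290,180:340];cv2.imwrite('pics/w12z.png',cv2.resize(i,None,fx=4,fy=4,interpolation=0))
go([.5118,.1662,.2],0,7)
E
```

```text
-10 -33 1 -0.000 0.000 0.001; -10 -33 1 -0.000 0.000 0.001; -10 -33 1 -0.000 0.000 0.001; -10 -33 1 -0.000 0.000 0.001; -10 -33 1 -0.000 0.000 0.001; -10 -33 1 -0.000 0.000 0.001; -10 -33 1 -0.000 0.000 0.001
```

View pics/w12z.png

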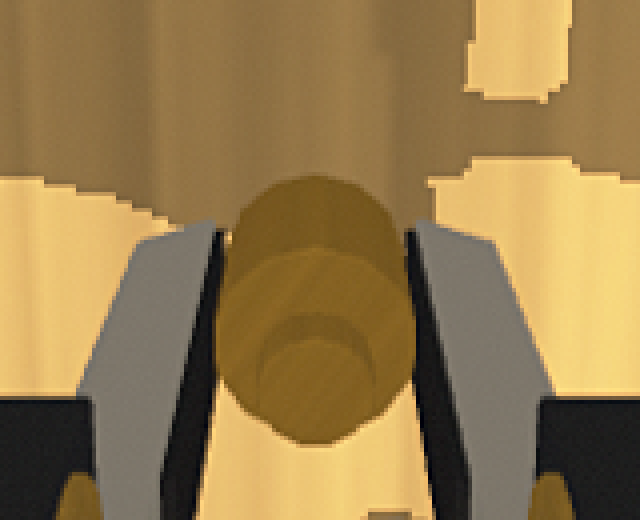

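brass_200 is held upright. Carrying it to well_200.

Request:
move_arm(
  rows="-9 -30 0 0 0 0; -10 -34 0 0 0 0; -10 -34 0 0 0 0; -10 -34 0 0 0 0; -10 -34 0 0 0 0; -10 -32 0 0 0 0; -6 -18 0 0 0 0; 0 0 0 0 0 0; 0 0 0 0 0 0",
)

```text
time_s: 25.75
ee_pos: [0.5119, 0.1536, 0.1956]
eef_rot: [-3.141, 0.018, 0.003]
force: [-0.9, -0.7, -2.6]
grip_width: 0.0265
```

```bash
python3 - <<'E'
from h import *
go([.5118,.1662,.15],0,5)
E
```

```text
0 -3 9 -0.000 0.004 0.001; 0 -3 9 -0.000 0.004 0.001; 0 -3 9 -0.000 0.004 0.001; 0 -3 9 -0.000 0.004 0.001; 0 -3 9 -0.000 0.004 0.001
```

Request:
move_arm(
  rows="0 -3 8 0 0.006 0; 0 -3 9 0 0.006 0; 0 -3 9 0 0.006 0; 0 -3 9 0 0 0; 0 -1 9 0 0 0; 0 0 0 0 0 0; 0 0 0 0 0 0",
)

```text
time_s: 26.62
ee_pos: [0.512, 0.1656, 0.1475]
eef_rot: [3.141, -0.0, 0.0]
force: [-0.2, -0.2, -2.0]
grip_width: 0.0268
```

```bash
python3 - <<'E'
from h import *
c=wsnap('w13')
go([.5118,.1662,.1245],0,4)
E
```

```text
-0 -0 6 0.000 -0.000 0.000; -0 -0 6 0.000 -0.000 0.000; -0 -0 6 0.000 -0.000 0.000; -0 -0 6 0.000 -0.000 0.000
```

View pics/w13.png

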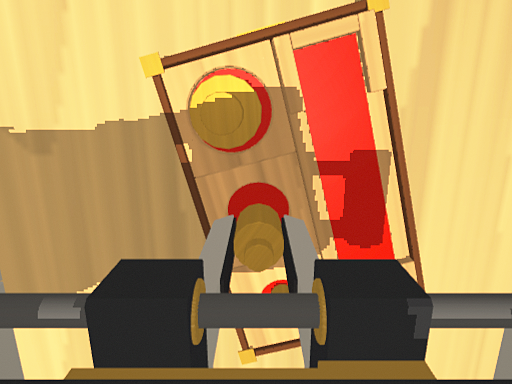

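brass_500 sits in its well at (224,108). brass_200 is over its well at (258,205). Lowering.

Request:
move_arm(
  rows="0 0 6 0 0 0; 0 0 6 0 0 0; 0 0 6 0 0 0; 0 0 4 0 0 0; 0 0 0 0 0 0; 0 0 0 0 0 0",
)

```text
time_s: 27.42
ee_pos: [0.5121, 0.1655, 0.1242]
eef_rot: [3.142, -0.001, 0.0]
force: [0.2, -0.1, -2.4]
grip_width: 0.0268
```

Request:
move_arm(
  rows="0 0 1 0 0 0; 0 0 1 0 0 0; 0 0 0 0 0 0",
)

```text
time_s: 27.8
ee_pos: [0.5123, 0.1656, 0.1226]
eef_rot: [-3.142, -0.001, 0.0]
force: [0.2, -0.6, -2.3]
grip_width: 0.027
```

Request:
move_arm(
  rows="0 0 1 0 0 0; 0 0 1 0 0 0",
)

```text
time_s: 28.05
ee_pos: [0.5124, 0.1656, 0.1225]
eef_rot: [-3.141, -0.002, 0.0]
force: [-7.7, -2.9, 15.8]
grip_width: 0.0268
```

Contact. Releasing and retreating.

Request:
move_arm(
  rows="0 0 0 0 0 0; 0 0 0 0 0 0",
)

```text
time_s: 28.3
ee_pos: [0.5124, 0.1656, 0.1227]
eef_rot: [-3.141, -0.002, 0.0]
force: [-0.5, -0.0, -2.5]
grip_width: 0.0266
```

Request:
move_arm(
  rows="0 0 0 0 0 0; 0 0 0 0 0 0; 0 0 0 0 0 0",
  grip=-0.2,
)

```text
time_s: 28.68
ee_pos: [0.5126, 0.1657, 0.1227]
eef_rot: [-3.141, -0.003, 0.0]
force: [-0.8, 0.0, -0.3]
grip_width: 0.0376
```

Request:
move_arm(
  rows="0 0 -10 0 0 0; 0 0 -20 0 0 0; 0 0 -35 0 0 0; 0 0 -35 0 0 0; 0 0 0 0 0 0",
)

```text
time_s: 29.3
ee_pos: [0.5124, 0.1657, 0.2284]
eef_rot: [-3.141, -0.004, 0.0]
force: [-0.3, -0.1, -1.2]
grip_width: 0.0373
```

```bash
python3 - <<'E'
from h import *
c=wsnap('w14')
go([.603,-.324,.20],.404-np.pi/2,12)
E
```

```text
8 41 2 -0.000 -0.000 0.097; 11 40 2 -0.000 -0.000 0.097; 15 39 2 -0.000 -0.000 0.097; 19 37 2 -0.000 -0.000 0.097; 22 35 2 -0.000 -0.000 0.097; 26 33 2 -0.000 -0.000 0.097; 29 30 2 -0.000 -0.000 0.097; 32 27 2 -0.000 -0.000 0.097; 34 24 2 -0.000 -0.000 0.097; 36 20 2 -0.000 -0.000 0.097; 38 17 2 -0.000 -0.000 0.097; 39 13 2 -0.000 -0.000 0.097
```

View pics/w14.png

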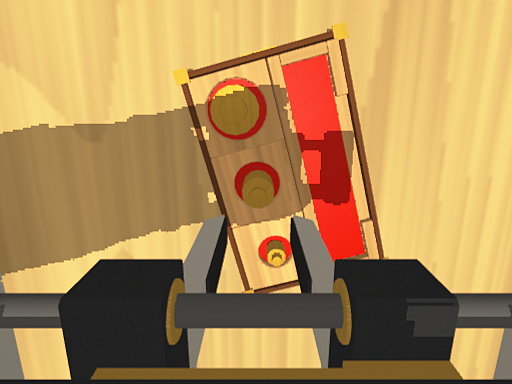

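All three weights are in their wells, at (237,108), (257,185) and (275,251). Now the fork.

Request:
move_arm(
  rows="8 41 2 0 0 0.097; 11 40 2 0 0 0.097; 15 39 2 0 0 0.097; 19 37 2 0 0 0.097; 22 35 2 0 0 0.097; 26 33 2 0 0 0.097; 29 30 2 0 0 0.097; 32 27 2 0 0 0.097; 34 24 2 0 0 0.097; 36 20 2 0 0 0.097; 32 15 2 0 0 0.09; 20 8 2 0 0 0.05; 0 0 0 0 0 0; 0 0 0 0 0 0",
  grip=-0.15,
)

```text
time_s: 31.1
ee_pos: [0.586, -0.3142, 0.1844]
eef_rot: [3.126, 0.016, -1.144]
force: [1.0, 0.3, 0.0]
grip_width: 0.0401
```

```bash
python3 - <<'E'
from h import *
c=wsnap('w15')
go([.606,-.323,.15],.404-np.pi/2,5)
E
```

```text
3 -3 7 0.003 0.003 0.005; 3 -3 7 0.003 0.003 0.005; 3 -3 7 0.003 0.003 0.005; 3 -3 7 0.003 0.003 0.005; 3 -3 7 0.003 0.003 0.005
```

View pics/w15.png

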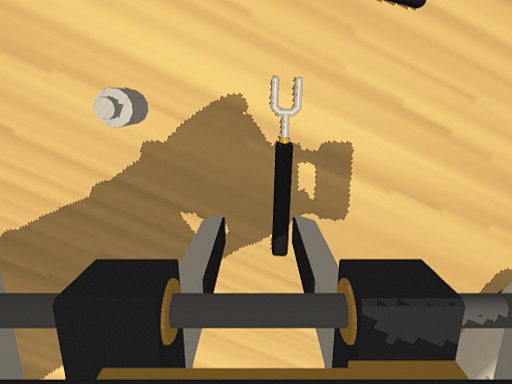

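The fork lies between the jaws, with its handle running from (284,142) to (280,254).

```bash
python3 - <<'E'
from h import *
c=dict(np.load('w15.npz'))
a=ray(c,(284,142),.012);b=ray(c,(280,254),.010);t=ray(c,(286.5,77),.005)
u=(a-b)[:2];print(a,b,t,np.hypot(*u),np.arctan2(u[1],u[0]));u/=np.hypot(*u);print('origin',b[:2]+.075*u, a[:2]-.025*u, t[:2]-.075*u)
E
```

```text
[ 0.63068242 -0.31338837  0.012     ] [ 0.54109449 -0.35295414  0.01      ] [ 0.67563157 -0.29426019  0.005     ] 0.09793593404647927 0.41588143755231743
origin [ 0.60970153 -0.32265441] [ 0.60781341 -0.32348828] [ 0.60702453 -0.32455992]
```

```bash
python3 - <<'E'
from h import *
go([.607,-.3235,.13],-1.16,5)
E
```

```text
4 -3 11 0.003 0.003 0.003; 4 -3 11 0.003 0.003 0.003; 4 -3 11 0.003 0.003 0.003; 3 -3 11 0.003 0.003 0.003; 3 -3 11 0.003 0.003 0.003
```

Request:
move_arm(
  rows="4 -3 9 0.004 0.004 0.003; 4 -3 11 0.004 0.004 0.003; 4 -3 11 0.004 0.004 0.003; 3 -3 11 0 0 0.003; 3 -3 8 0 0 0.003; 0 0 0 0 0 0; 0 0 0 0 0 0",
)

```text
time_s: 32.02
ee_pos: [0.6084, -0.3228, 0.13]
eef_rot: [3.138, 0.004, -1.156]
force: [0.3, 0.4, -0.3]
grip_width: 0.04
```

```bash
python3 - <<'E'
from h import *
c=wsnap('w16')
go([.607,-.3235,.1005],-1.16,4)
E
```

```text
0 0 7 0.001 0.001 0.001; 0 0 7 0.001 0.001 0.001; 0 0 7 0.001 0.001 0.001; 0 0 7 0.001 0.001 0.001
```

View pics/w16.png

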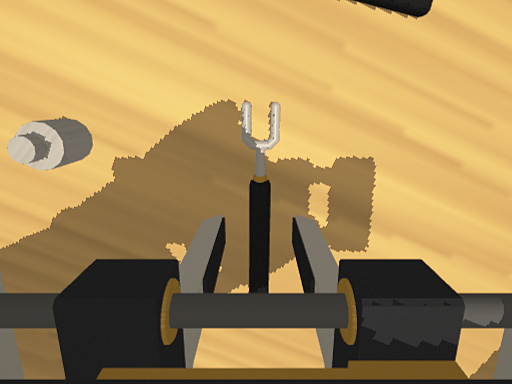

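The handle is centred and parallel between the jaws, at column 260. Descending and gripping.

Request:
move_arm(
  rows="0 0 8 0.001 0.001 0; 0 0 8 0.001 0.001 0; 0 0 8 0.001 0.001 0; 0 0 4 0 0 0; 0 0 0 0 0 0; 0 0 0 0 0 0",
)

```text
time_s: 32.83
ee_pos: [0.6082, -0.3228, 0.1004]
eef_rot: [-3.142, 0.0, -1.156]
force: [-0.9, 0.1, 0.2]
grip_width: 0.0399
```

Request:
move_arm(
  rows="0 0 0 0 0 0; 0 0 0 0 0 0; 0 0 0 0 0 0; 0 0 0 0 0 0",
  grip=-1,
  newtons=25,
)

```text
time_s: 33.33
ee_pos: [0.6084, -0.3229, 0.1011]
eef_rot: [-3.141, -0.001, -1.156]
force: [-0.2, 0.4, -0.5]
grip_width: 0.0134
```

Request:
move_arm(
  rows="0 0 -10 0 0 0; 0 0 -25 0 0 0; 0 0 -30 0 0 0; 0 0 -30 0 0 0; 0 0 0 0 0 0",
)

```text
time_s: 33.95
ee_pos: [0.6083, -0.3229, 0.2013]
eef_rot: [-3.141, -0.002, -1.156]
force: [0.2, 0.5, -1.5]
grip_width: 0.0135
```

```bash
python3 - <<'E'
from h import *
c=wsnap('w17')
go([.5756,.1831,.21],1.833-np.pi/2,13)
E
```

```text
-37 -13 -1 -0.000 0.000 -0.109; -35 -17 -1 -0.000 0.000 -0.109; -33 -21 -1 -0.000 0.000 -0.109; -30 -24 -1 -0.000 0.000 -0.109; -28 -28 -1 -0.000 0.000 -0.109; -24 -30 -1 -0.000 0.000 -0.109; -21 -33 -1 -0.000 0.000 -0.109; -17 -35 -1 -0.000 0.000 -0.109; -13 -37 -1 -0.000 0.000 -0.109; -9 -38 -1 -0.000 0.000 -0.109; -5 -39 -1 -0.000 0.000 -0.109; -1 -39 -1 -0.000 0.000 -0.109; 3 -39 -1 -0.000 0.000 -0.109
```

View pics/w17.png

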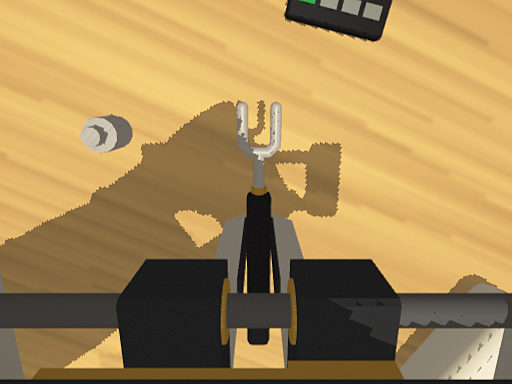

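The fork is held level and in line. Carrying and turning it to the cradle.

Request:
move_arm(
  rows="-30 -11 -1 0 0 -0.1; -35 -17 -1 0 0 -0.109; -33 -21 -1 0 0 -0.109; -30 -24 -1 0 0 -0.109; -28 -28 -1 0 0 -0.109; -24 -30 -1 0 0 -0.109; -21 -33 -1 0 0 -0.109; -17 -35 -1 0 0 -0.109; -13 -37 -1 0 0 -0.109; -9 -38 -1 0 0 -0.109; -5 -39 -1 0 0 -0.109; -1 -32 -1 0 0 -0.1; 2 -18 -1 0 0 -0.06; 0 0 0 0 0 0; 0 0 0 0 0 0",
)

```text
time_s: 35.88
ee_pos: [0.5662, 0.1621, 0.1951]
eef_rot: [-3.132, 0.026, 0.235]
force: [0.4, -0.0, 0.1]
grip_width: 0.0137
```

```bash
python3 - <<'E'
from h import *
c=wsnap('w18')
go([.5756,.1831,.16],1.833-np.pi/2,5)
E
```

```text
3 -4 7 -0.002 0.005 -0.006; 3 -4 7 -0.002 0.005 -0.006; 3 -4 7 -0.002 0.005 -0.006; 3 -4 7 -0.002 0.005 -0.006; 3 -4 7 -0.002 0.005 -0.006
```

View pics/w18.png

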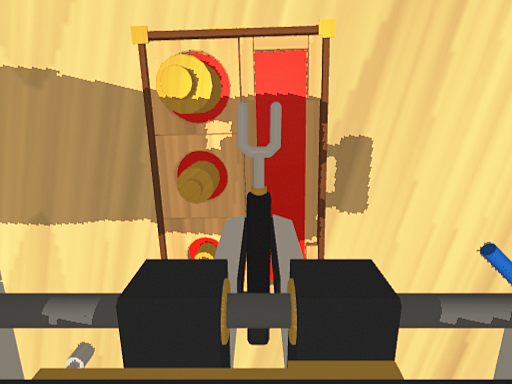

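The fork is over the cradle, aligned and just short lengthwise and sideways. Correcting and lowering.

Request:
move_arm(
  rows="3 -4 5 -0.004 0.009 -0.006; 3 -4 7 -0.004 0.009 -0.006; 3 -4 7 -0.002 0.008 -0.006; 3 -4 7 0 0 -0.006; 2 -3 6 0 0 -0.006; 0 0 0 0 0 0; 0 0 0 0 0 0",
)

```text
time_s: 36.8
ee_pos: [0.5758, 0.1838, 0.1601]
eef_rot: [3.141, -0.001, 0.263]
force: [0.3, 0.1, -0.1]
grip_width: 0.0138
```

```bash
python3 - <<'E'
from h import *
c=wsnap('w19')
go([.5756,.1831,.124],1.833-np.pi/2,4)
E
```

```text
-0 0 9 0.000 -0.000 0.000; -0 0 9 0.000 -0.000 0.000; -0 0 9 0.000 -0.000 0.000; -0 0 9 0.000 -0.000 0.000
```

View pics/w19.png

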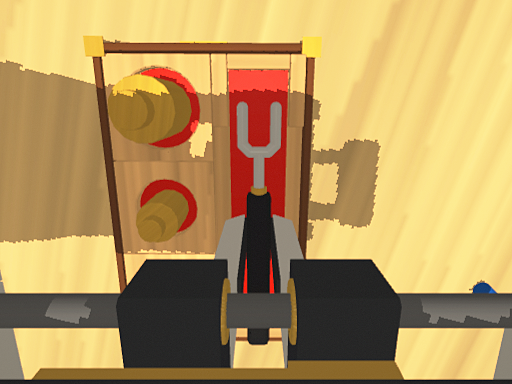

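The fork is centred over the cradle felt (column 260) and parallel to it. Lowering.

Request:
move_arm(
  rows="0 0 8 0 0 0; 0 0 9 0 0 0; 0 0 9 0 0 0; 0 0 6 0 0 0; 0 0 0 0 0 0; 0 0 0 0 0 0",
)

```text
time_s: 37.6
ee_pos: [0.5757, 0.1835, 0.1257]
eef_rot: [3.141, -0.0, 0.263]
force: [-0.0, 0.7, -0.7]
grip_width: 0.0133
```

Request:
move_arm(
  rows="0 0 1 0 0 0; 0 0 1 0 0 0; 0 0 0 0 0 0",
)

```text
time_s: 37.98
ee_pos: [0.5759, 0.1835, 0.1242]
eef_rot: [3.141, -0.001, 0.263]
force: [-0.3, 0.1, -1.0]
grip_width: 0.0136
```

Request:
move_arm(
  rows="0 0 1 0 0 0; 0 0 1 0 0 0; 0 0 0 0 0 0",
)

```text
time_s: 38.35
ee_pos: [0.576, 0.1835, 0.1221]
eef_rot: [3.141, -0.002, 0.263]
force: [-0.1, -0.1, -0.4]
grip_width: 0.0137
```

Request:
move_arm(
  rows="0 0 1 0 0 0; 0 0 1 0 0 0",
)

```text
time_s: 38.6
ee_pos: [0.5761, 0.1836, 0.121]
eef_rot: [3.141, -0.002, 0.263]
force: [-8.4, -2.8, 15.8]
grip_width: 0.0135
```

Contact at the expected height. Releasing and retreating.

Request:
move_arm(
  rows="0 0 0 0 0 0; 0 0 0 0 0 0",
)

```text
time_s: 38.85
ee_pos: [0.5761, 0.1836, 0.1211]
eef_rot: [3.141, -0.002, 0.263]
force: [-0.6, 0.6, -0.2]
grip_width: 0.014
```

Request:
move_arm(
  rows="0 0 0 0 0 0; 0 0 0 0 0 0; 0 0 0 0 0 0",
  grip=-0.45,
)

```text
time_s: 39.22
ee_pos: [0.5761, 0.1836, 0.1209]
eef_rot: [3.141, -0.002, 0.263]
force: [-0.5, 0.0, 0.2]
grip_width: 0.0261
```

Request:
move_arm(
  rows="0 0 -10 0 0 0; 0 0 -20 0 0 0; 0 0 -35 0 0 0; 0 0 -35 0 0 0; 0 0 -40 0 0 0; 0 30 -20 0 0 0; 0 50 0 0 0 0; 0 50 0 0 0 0; 0 30 0 0 0 0; 0 0 0 0 0 0; 0 0 0 0 0 0",
)

```text
time_s: 40.6
ee_pos: [0.6177, 0.0257, 0.2946]
eef_rot: [3.139, -0.009, 0.265]
force: [0.7, -0.4, -0.3]
grip_width: 0.0259
```

```bash
python3 - <<'E'
from h import *
from station import camera
c=wsnap('w20');t=camera('top');np.savez('top1.npz',**t);cv2.imwrite('pics/top1.png',cv2.resize(t['color'][140:270,120:390],None,fx=2.9,fy=2.9,interpolation=1))
T0=dict(np.load('top0.npz'))
for n,cc in(('start',T0),('now',t)):
    for ce,a,b,l in blobs(masks(cc['color'])['steel'],20):
        p=ray(cc,ce,.02)
        if .4<p[0]<.62 and -.22<p[1]<0: print(n,p,a)
E
```

```text
start [ 0.60400646 -0.19293331  0.02      ] 72
start [ 0.42473085 -0.04979238  0.02      ] 30
now [ 0.60393994 -0.19268853  0.02      ] 75
now [ 0.4250282  -0.05161847  0.02      ] 22
```

View pics/w20.png

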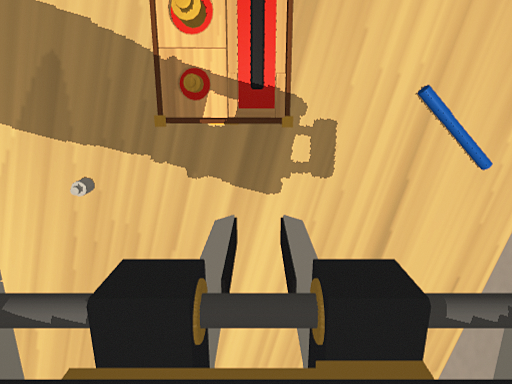

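View pics/top1.png

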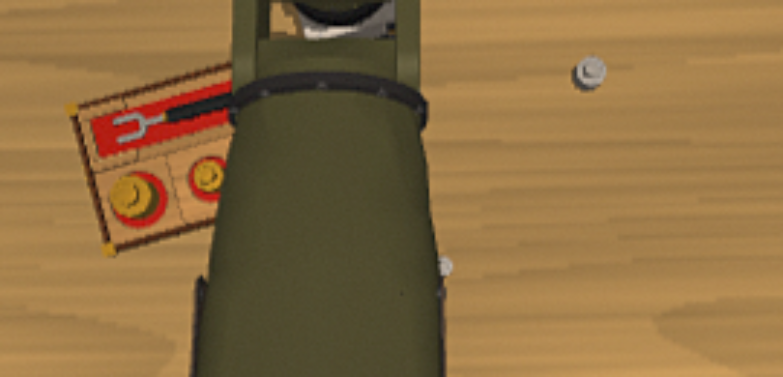

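The wrist and top views show the fork lying along the cradle and all weights in their wells. Neither steel weight has moved more than 2 mm. One more check of the placements with the scene camera.

```bash
python3 - <<'E'
from h import *
from station import camera
s=camera('scene');np.savez('scene1.npz',**s);cv2.imwrite('pics/scene1.png',cv2.resize(s['color'][100:210,190:350],None,fx=5,fy=5,interpolation=1))
t=dict(np.load('top1.npz'))
for ce,a,b,l in blobs(masks(t['color'])['brass'],40): print(ce,a,ray(t,ce,.049))
c=dict(np.load('w14.npz'))
print('wells 500/200/50: .4936 .2336 / .5118 .1662 / .5299 .0984')
print(ray(c,(236,110),.078),ray(c,(258,193),.061),ray(c,(276,256),.043))
c=dict(np.load('w20.npz'));print('fork end',ray(c,(257,88),.028),'fork origin', ray(c,(257,88),.028)[:2]+.075*np.array([-.2594,.9658]),'cradle .5756 .1831','50',ray(c,(194,83),.043))
E
```

```text
[191.5       200.3902439] 82 [0.51023111 0.1629408  0.049     ]
[164.59493671 207.06329114] 158 [0.49393909 0.23441308 0.049     ]
wells 500/200/50: .4936 .2336 / .5118 .1662 / .5299 .0984
[0.49731096 0.23413903 0.078     ] [0.51294838 0.16888741 0.061     ] [0.5295055  0.10440131 0.043     ]
fork end [0.59554528 0.11085352 0.028     ] fork origin [0.57609028 0.18328852] cradle .5756 .1831 50 [0.53441508 0.09836177 0.043     ]
```

View pics/scene1.png

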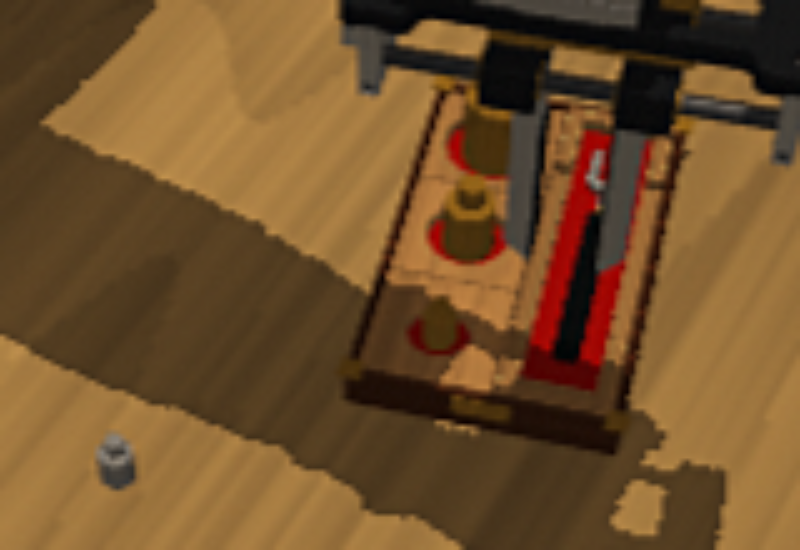

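All three brass weights stand upright inside their wells and the fork lies in its cradle. Estimated offsets are within 6 mm. The gripper is clear, so I'm handing in.

```bash
python3 -c "
from station import ctrl
print(ctrl.hand_in())"
```

```text
the job is handed in; nothing more can be done
None
```

I put all three brass weights in the wells of their own size and laid the fork flat along its cradle, then handed the job in at about 41 s of the 106 s limit. The hand-in reports no verdict, so these are my own last checks:

- **Upright and in the wells:** the top, scene and wrist views show all three brass weights upright inside their wells.
- **Weight positions:** measured offsets from the well centres were at most 4 mm for brass_500 and brass_200. For brass_50 two wrist views disagreed a little, 6 mm in y in one and 4.5 mm in x in the other. Those readings were taken by eye from the pictures, and the limit is 12 mm.
- **Fork:** its origin is within about 1 mm of the cradle centre and it lies parallel to the cradle.
- **Steel weights:** neither moved by more than 2 mm in the top view; steel_50 was partly hidden by the arm in that picture.
- **Setting down:** contact showed clearly in the force reading for brass_500, brass_200 and the fork. For brass_50 it was lost in sensor noise, so I released it at the computed felt height, within about 0.5 mm.

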